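Tip the checked carton over into the green bay and push it up to the batten

TASK

The tall carton standing in the middle of the inspection board has passed. Push it over so that it falls flat into the green-taped bay, then push it along until its end sits square and snug against the wooden batten behind that bay. Only push it, never pick it up; leave the rejected carton and the other things on the bench where they are.

Things in the scene. Friction and masses are not known exactly. Their poses are not given: they have to be found in the camera images.
- board: Fixed plywood board on the bench, 240 (its x) by 644 (its y) by 12 mm; its top is at z = 12 mm. Origin: centre of its underside. y runs along its length. Across each end a wooden batten, 30 mm wide, stands 26 mm above the board's top; the battens' inner faces are at y = +290 and -290 mm in its frame.
- board_batten_left (a point): Middle of the inner face of the batten at the board's +y end, 13 mm above the board's top.
- board_batten_right (a point): Middle of the inner face of the batten at the board's -y end, 13 mm above the board's top.
- green_bay: Flat outline of green tape on the board, 200 (x) by 225 mm (y) over its outside edges, tape 20 mm wide, bare plywood inside; its outer side lies along a batten. Origin: centre of the rectangle, axes parallel to the board's. It may be at either end of the board.
- red_bay: The same rectangle in red tape at the other end of the board: for rejected cartons, not for this one.
- carton: Sealed brown carton standing on its small end between the bays: 110 (x) by 60 (y) by 200 mm (z, up at the start). Origin: centre of the end it stands on. Its x, y axes start within 0.1 rad of the board's: its broad faces look towards the bays. 0.2 to 0.45 kg, mass centre in the middle. Pushed low it slides; pushed in its upper half it tips, falling by itself past about 0.3 rad.
- carton_center (a point): Middle of the carton (100 mm above the end it stands on).
- reject_carton: Smaller brown carton with a round red sticker, lying flat in the red bay, 90 by 150 by 50 mm high, loose, origin at the centre of its underside. Leave it alone.
- wood_part: Bystander: light wooden block 45 by 45 by 110 mm high standing on the bench beyond the board, with two dark holes. Origin at the centre of its underside.
- tape_roll: Bystander: roll of brown packing tape lying on the bench beyond the board, 100 mm across, 48 mm high. Origin at the centre of its underside.
- glue_bottle: Bystander: white bottle with an orange cap, 52 mm across, 85 mm high, standing on the bench beyond the board, between the tape roll and the wooden block. Origin at the centre of its underside.
Not all that is in view belongs to the job. Leave any black, orange or turquoise look-alike of the carton alone.

How it is judged (in metres and radians):
On the way:
1. the carton has fallen flat with its middle inside the green bay (angle between carton's own z axis and vertical between 1.5 and 1.64 rad and x of carton_center in the frame of green_bay between -0.05 and 0.05 m and y of carton_center in the frame of green_bay between -0.1125 and 0.1125 m), for 0.1 s.
At the end, for the whole second after the job is handed in: The carton lies flat on a broad face inside the outer edge of the green tape (its middle within 35 mm of the bay's middle line), its end within 6 mm of the batten and square to it within 0.08 rad, at rest; nothing else was moved more than 20 mm ((angle between carton's own y axis and vertical below 0.06 rad or angle between carton's own y axis and vertical above 3.08 rad) and height (world z) of carton_center below 0.047 m and angle between the z axis of carton and the y axis of board, either way round below 0.08 rad and x of carton_center in the frame of green_bay between -0.035 and 0.035 m and y of carton_center in the frame of green_bay between -0.03 and 0.03 m and (y of carton_center in the frame of board above 0.184 m or y of carton_center in the frame of board below -0.184 m) and linear speed of carton below 0.01 m/s); the robot touches nothing.
It fails at once if the carton was lifted (height (world z) of carton_center above 0.126 m or (angle between carton's own z axis and vertical above 1.4 rad and height (world z) of carton_center above 0.07 m)).
It fails at once if the rejected carton was disturbed (distance of reject_carton from where it was at the start of the episode above 0.02 m).
It fails at once if a thing on the bench was disturbed (distance of any of wood_part, tape_roll, glue_bottle from where it was at the start of the episode above 0.02 m or angle between any of wood_part, glue_bottle's own z axis and vertical above 0.4 rad).
It also fails if it takes over 45 s, if anything falls off the work surface, if the arm or the gripper's body presses on something with over 40 N, if the wrist force passes 120 N, or if a joint passes its speed limit or range.

ROBOT

A 6-joint arm with a two-finger parallel gripper is mounted at the origin on the work surface. World frame = base frame: x ahead of the robot, y to its left, z up, the work surface at z = 0. Lengths are in m, angles in degrees, forces in N, time in s.
With the tool pointing down it reaches from about 0.3 to 0.75 m from the base axis. Payload 8.5 kg.
Tool frame: the origin (TCP) lies midway between the tips of the shut fingers; the grasp point (between the pads) lies 19 mm behind it; y points along the fingers, z is the direction in which the jaws open and shut, and the axes are right-handed (so a half turn about y gives the same grasp; the last joint's range is limited). The gripper opens to 85 mm and grips with 20 to 120 N. Pads are 22 mm wide; open, the fingers measure 114 mm over their backs; the gripper's body (76 mm by 85 mm) begins 54 mm behind the grasp point. The pads swing forward as they close: fully open they stand 13 mm farther back than shut.
Start: joints at [63.467, 21.807, 74.336, -0, 83.858, -12.336], TCP at [0.135, 0.533, 0.231] pointing down, gripper open.
Joint ranges: [-178.18, 178.18], [-50.72, 133.34], [12.68, 142.11], [-81.47, 261.47], [9.98, 163.14], [-165.26, 165.26]. Speed limits (degrees/s): [136.94, 136.94, 180, 180, 180, 180].

INTERFACE

Orientations are given as a 3x3 rotation matrix whose columns are the frame's x, y, z axes.
In Python, from rig import status, imaging, job gives the robot as it stands. The module is installed in compiled form; this text tells all that it offers.
- The arm moves only by the tool jog_arm, never from a script. Its argument "rows" is a list of rows, each an object of numbers: "hand": the opening, from 0 (shut) to 1 (fully open); "dx", "dy", "dz": the shift along the tool's x, y, z in cm; "ax", "ay", "az": the turn, a rotation vector about the tool's x, y, z in degrees. In form: [{"hand": .., "dx": .., "dy": .., "dz": .., "ax": .., "ay": .., "az": ..}, ...]. A call has exactly 5 rows; each row shifts and turns the commanded pose from where the row before left it, along the tool's axes as they then stand; what a row does not reach is not made up. A row lasts 1/12 s, in which the tool goes at most 41.7 mm and 7.16 degrees, less where a joint would pass 70% of its speed; a pose out of reach is approached as far as the arm can. A call is refused whole if a number of a shift passes 4.17 or a number of a turn 7.16, either way. A call with a gripper value outside its range is refused whole. The fingers move at their own pace and stop on an object; "newtons" is the grip in N (left out, the last holds). Time passes only in rows, so rows that do not move let the fingers close, or fill a call up. It gives the time, the measured TCP pose, the force and the opening at its end, in the units of the state.
- status.observe(): the state, without advancing time (a new reading comes with each control period).
- imaging.get_image(name): name is "scene" or "top" or "wrist"; returns the picture (400x640x3 uint8, red, green, blue); there is no depth.
- imaging.camera_model(name): a dict with "K" (3x3 intrinsics, pixels), "position" and "rotation" of the camera in the world; the wrist camera has in their place "tool_from_camera" (4x4, takes a point from camera to tool coordinates, whose origin is the TCP and whose axes are the tool frame's). Camera axes: x right, y down, z forward; pixel columns grow to the right and rows downward; lengths in m; the calibration is good to about 2 mm. A picture is of the moment at which its call begins: read the wrist's pose just before it. camera_model takes no time and is no camera call.
- job.close_job(): hands the job in, once; it reports no verdict.
The state is a dict: "time_s": time; "q": joint angles; "qvel": joint speeds; "joint_efforts": joint torques, N m; "position": TCP position; "tool_rot": TCP orientation; "ft_force": force on the tool from outside, world axes, zero at the start; "wrist_torque": the same for the moment, N m; "grip_width": finger opening in m.
Only numpy, scipy, OpenCV 4.12 (cv2) and the standard library are available. Lean on these libraries where they do the work, as an engineer would, in place of code of your own. Each camera call takes 0.05 s, during which the arm holds its last target.

## Working session

There is one attempt and no reset: what is moved stays moved. The work goes in short steps, Python scripts to look and compute and a tool call to move; the robot and the scene stay as the last step left them, time stands still between calls to the robot, and variables do not carry over. Pictures are saved under pics/ and viewed, and the job is handed in when it is done.

Besides the shell and the picture viewer there is one more tool, called after "Emit:" as name(argument=value, ...), one argument or row to a line, values as JSON. jog_arm: Moves the arm, as the interface text tells. Its arguments: {"type":"object","properties":{"rows":{"type":"array"},"newtons":{"type":"number"}},"required":["rows"]}

```bash
mkdir -p pics
python3 - <<'E'
from rig import status, imaging
import cv2,numpy as np
s=status.observe()
for k,v in s.items(): print(k,np.round(v,4).tolist())
for n in ["scene","top"]:
    im=imaging.get_image(n); cv2.imwrite(f"pics/{n}0.png",im[:,:,::-1])
    m=imaging.camera_model(n); print(n,{k:np.round(v,4).tolist() for k,v in m.items()})
E
```

```text
time_s 0.0
q [63.4659, 21.8423, 74.3835, -0.0003, 83.8575, -12.336]
qvel [0.0807, 0.0905, 0.0207, -0.0076, -0.0796, 0.0437]
joint_efforts [0.0005, -44.8458, -23.1282, -0.0002, 0.0047, -0.0]
position [0.1348, 0.5329, 0.2307]
tool_rot [[0.9695, -0.0006, 0.2453], [-0.2453, -0.0013, 0.9695], [-0.0003, -1.0, -0.0014]]
ft_force [0.0543, 0.2419, -0.3828]
wrist_torque [-0.0083, -0.0202, 0.0099]
grip_width 0.0856
scene {'K': [[376.5175, 0.0, 320.4347], [0.0, 376.5175, 193.6358], [0.0, 0.0, 1.0]], 'position': [1.1725, 0.1515, 0.607], 'rotation': [[-0.1822, 0.6421, -0.7447], [0.9831, 0.1033, -0.1514], [-0.0202, -0.7596, -0.65]]}
top {'K': [[449.7106, 0.0, 321.2035], [0.0, 449.7106, 204.3404], [0.0, 0.0, 1.0]], 'position': [0.3238, 0.025, 1.1932], 'rotation': [[-0.0659, -0.9757, 0.209], [-0.9978, 0.0641, -0.0151], [0.0013, -0.2095, -0.9778]]}
```

View pics/scene0.png

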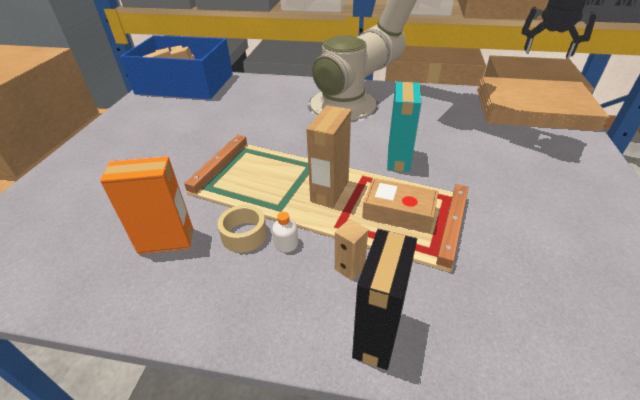

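View pics/top0.png

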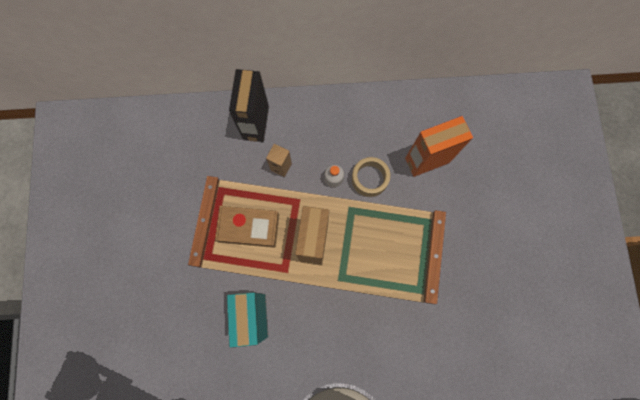

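The top view shows the green bay at the right (about px 385,250; world -y), the tall carton with its top around (313,232), the red bay with the reject at (250,228), and the turquoise look-alike at (245,320). Next I measure.

```bash
cat > h.py <<'E'
import numpy as np,cv2
from rig import status, imaging
def ray(cam,uv,z):
    m=imaging.camera_model(cam);K,p,R=map(np.array,(m["K"],m["position"],m["rotation"]))
    uv=np.atleast_2d(uv).astype(float)
    d=np.c_[uv,np.ones(len(uv))]@np.linalg.inv(K).T@R.T
    return p+d*((z-p[2])/d[:,2])[:,None]
def proj(cam,P):
    m=imaging.camera_model(cam);K,p,R=map(np.array,(m["K"],m["position"],m["rotation"]))
    c=(np.atleast_2d(P)-p)@R@K.T
    return c[:,:2]/c[:,2:]
E
python3 - <<'E'
from h import *
for n,b in (("top",(180,170,460,310)),("scene",(180,100,480,270))):
    im=cv2.imread(f"pics/{n}0.png");hsv=cv2.cvtColor(im,cv2.COLOR_BGR2HSV)
    for c,lo,hi in (("green",(45,80,30),(88,255,255)),("red",(172,120,50),(180,255,255)),("red2",(0,215,60),(4,255,255))):
        m=cv2.inRange(hsv,lo,hi);m2=np.zeros_like(m);m2[b[1]:b[3],b[0]:b[2]]=m[b[1]:b[3],b[0]:b[2]]
        if c=="green" and n=="top": m2[:,:330]=0
        if c=="green" and n=="scene": m2[:,330:]=0
        cs,_=cv2.findContours(m2,cv2.RETR_EXTERNAL,cv2.CHAIN_APPROX_NONE)
        pts=np.vstack([x[:,0] for x in cs if cv2.contourArea(x)>15] or [np.zeros((1,2))]).astype(float)
        if len(pts)<5: continue
        w=ray(n,pts+0.0,0.012)[:,:2]
        r=cv2.minAreaRect((w*1000).astype(np.float32));print(n,c,r)
    x0,y0,x1,y1=b
    cr=cv2.resize(im[y0:y1,x0:x1],None,fx=2.6,fy=2.6,interpolation=cv2.INTER_CUBIC);cv2.imwrite(f"pics/{n}0c.png",cr)
E
```

```text
top green ((343.9307861328125, -215.42080688476562), (44.19956588745117, 22.08269500732422), 78.19206237792969)
scene green ((447.74139404296875, -154.11422729492188), (218.823974609375, 192.0576629638672), 77.42766571044922)
```

View pics/top0c.png

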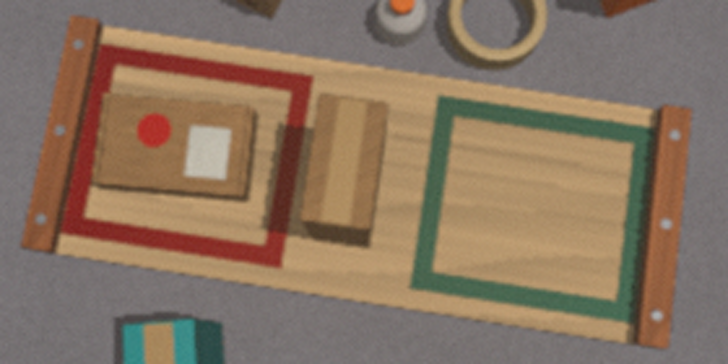

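View pics/scene0c.png

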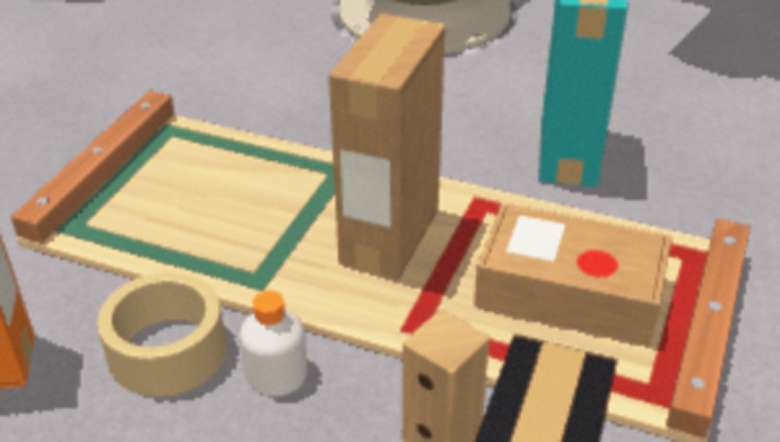

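Run:
```python
from h import *
im=cv2.imread("pics/top0.png");hsv=cv2.cvtColor(im,cv2.COLOR_BGR2HSV)
def rect(lo,hi,b,z,name):
    m=cv2.inRange(hsv,lo,hi);m2=np.zeros_like(m);m2[b[1]:b[3],b[0]:b[2]]=m[b[1]:b[3],b[0]:b[2]]
    cs,_=cv2.findContours(m2,cv2.RETR_EXTERNAL,cv2.CHAIN_APPROX_NONE)
    pts=np.vstack([x[:,0] for x in cs if cv2.contourArea(x)>15]).astype(float)
    print(name,len(pts),cv2.minAreaRect((ray("top",pts,z)[:,:2]*1000).astype(np.float32)))
rect((35,60,20),(95,255,255),(330,190,450,305),.012,"green")
rect((0,200,30),(4,255,255),(195,175,310,280),.012,"red")
rect((170,100,30),(180,255,255),(195,175,310,280),.012,"red'") if 0 else None
T=lambda a:np.array(a)/2.6+np.array([180,170])-0.5+.5/2.6
print("carton top",np.round(ray("top",T([(318,94),(387,103),(370,233),(303,222)]),.212),4))
S=lambda a:np.array(a)/2.6+np.array([180,100])-0.5+.5/2.6
print("carton top scene",np.round(ray("scene",S([(330,78),(382,15),(443,26),(400,89)]),.212),4))
print("carton bottom scene",np.round(ray("scene",S([(338,263),(402,280),(440,222)]),.012),4))
print("batten inner top edge R(top)",np.round(ray("top",T([(655,107),(630,340)]),.038),4))
print("batten L",np.round(ray("top",T([(102,28),(62,250)]),.038),4))
print("board right batten inner scene base",np.round(ray("scene",S([(172,118),(50,240)]),.012),4))
print("reject top",np.round(ray("top",T([(104,93),(256,107),(246,198),(94,186)]),.062),4))
print("teal top",np.round(ray("top",[(227,293),(255,293),(258,346),(229,347)],.2),4))
print("bottle,tape,wood",np.round(ray("top",[(335,172)],.085),3),np.round(ray("top",[(371,176)],.048),3),np.round(ray("top",[(279,156)],.11),3))
```

```text
green 316 ((445.2242431640625, -151.99066162109375), (221.7909393310547, 197.78173828125), 77.41363525390625)Traceback (most recent call last):
  File "<stdin>", line 9, in <module>
  File "<stdin>", line 6, in rect
    return _nx.concatenate(arrs, 0, dtype=dtype, casting=casting)
           ~~~~~~~~~~~~~~~^^^^^^^^^^^^^^^^^^^^^^^^^^^^^^^^^^^^^^^
ValueError: need at least one array to concatenate
```

Run:
```python
from h import *
im=cv2.imread("pics/top0.png")
T=lambda a:np.array(a)/2.6+np.array([180,170])-0.5+.5/2.6
print("carton top",np.round(ray("top",T([(318,94),(387,103),(370,233),(303,222)]),.212),4))
S=lambda a:np.array(a)/2.6+np.array([180,100])-0.5+.5/2.6
print("carton top scene",np.round(ray("scene",S([(330,78),(382,15),(443,26),(400,89)]),.212),4))
print("carton bottom scene",np.round(ray("scene",S([(338,263),(402,280),(440,222)]),.012),4))
print("batten inner top edge R(top)",np.round(ray("top",T([(655,107),(630,340)]),.038),4))
print("batten L",np.round(ray("top",T([(102,28),(62,250)]),.038),4))
print("board right batten inner scene base",np.round(ray("scene",S([(172,118),(50,240)]),.012),4))
print("reject top",np.round(ray("top",T([(104,93),(256,107),(246,198),(94,186)]),.062),4))
print("teal top",np.round(ray("top",[(227,293),(255,293),(258,346),(229,347)],.2),4))
print("bottle,tape,wood",np.round(ray("top",[(335,172)],.085),3),np.round(ray("top",[(371,176)],.048),3),np.round(ray("top",[(279,156)],.11),3))
```

```text
carton top [[ 0.5329  0.0529  0.212 ]
 [ 0.5211 -0.0056  0.212 ]
 [ 0.4114  0.0162  0.212 ]
 [ 0.4242  0.0716  0.212 ]]
carton top scene [[ 0.5293 -0.0041  0.212 ]
 [ 0.4216  0.0182  0.212 ]
 [ 0.4335  0.0721  0.212 ]
 [ 0.5371  0.052   0.212 ]]
carton bottom scene [[ 0.5208 -0.0075  0.012 ]
 [ 0.5341  0.0539  0.012 ]
 [ 0.4473  0.0771  0.012 ]]
batten inner top edge R(top) [[ 0.5343 -0.2803  0.038 ]
 [ 0.3076 -0.2292  0.038 ]]
batten L [[0.6532 0.2741 0.038 ]
 [0.4302 0.3174 0.038 ]]
board right batten inner scene base [[ 0.3132 -0.2387  0.012 ]
 [ 0.5324 -0.2844  0.012 ]]
reject top [[0.5797 0.2681 0.062 ]
 [0.5557 0.1189 0.062 ]
 [0.4664 0.1327 0.062 ]
 [0.4878 0.2796 0.062 ]]
teal top [[0.3534 0.2263 0.2   ]
 [0.3494 0.1658 0.2   ]
 [0.239  0.1633 0.2   ]
 [0.241  0.2246 0.2   ]]
bottle,tape,wood [[ 0.643 -0.033  0.085]] [[ 0.636 -0.129  0.048]] [[0.687 0.106 0.11 ]]
```

Emit:
jog_arm(
  rows=[
    {"hand": 0.6, "dy": -2, "ay": 7},
    {"hand": 0.6, "dy": -2, "ay": 7},
    {"hand": 0.6, "dy": -2, "ay": 7},
    {"hand": 0.6, "dy": -2, "ay": 7},
    {"hand": 0.6, "dy": -2, "ay": 7},
  ],
)

```text
invalid input at $.rows[0]: expected keys hand, dx, dy, dz, ax, ay, az
```

Emit:
jog_arm(
  rows=[
    {"hand": 0.6, "ay": 7},
    {"hand": 0.6, "ay": 7},
    {"hand": 0.6, "ay": 7},
    {"hand": 0.6, "ay": 7},
    {"hand": 0.6, "ay": 7},
  ],
)

```text
invalid input at $.rows[0]: expected keys hand, dx, dy, dz, ax, ay, az
```

Emit:
jog_arm(
  rows=[
    {"hand": 0.6, "ay": 6},
    {"hand": 0.6, "ay": 6},
    {"hand": 0.6, "ay": 6},
    {"hand": 0.6},
    {"hand": 0.6},
  ],
)

```text
invalid input at $.rows[0]: expected keys hand, dx, dy, dz, ax, ay, az
```

All keys are required.

Emit:
jog_arm(
  rows=[
    {"hand": 0.6, "dx": 0, "dy": -2, "dz": 0, "ax": 0, "ay": 7, "az": 0},
    {"hand": 0.6, "dx": 0, "dy": -2, "dz": 0, "ax": 0, "ay": 7, "az": 0},
    {"hand": 0.6, "dx": 0, "dy": -2, "dz": 0, "ax": 0, "ay": 7, "az": 0},
    {"hand": 0.6, "dx": 0, "dy": -2, "dz": 0, "ax": 0, "ay": 7, "az": 0},
    {"hand": 0.6, "dx": 0, "dy": -2, "dz": 0, "ax": 0, "ay": 7, "az": 0},
  ],
)

```text
time_s: 0.52
position: [0.1348, 0.533, 0.332]
tool_rot: [[0.649, -0.0, 0.761], [-0.761, -0.001, 0.649], [0.0, -1.0, -0.001]]
ft_force: [0.6, -0.3, -0.6]
grip_width: 0.0515
```

Emit:
jog_arm(
  rows=[
    {"hand": 0.6, "dx": 0, "dy": 0, "dz": 0, "ax": 0, "ay": 7, "az": 0},
    {"hand": 0.6, "dx": 0, "dy": 0, "dz": 0, "ax": 0, "ay": 7, "az": 0},
    {"hand": 0.6, "dx": 0, "dy": 0, "dz": 0, "ax": 0, "ay": 7, "az": 0},
    {"hand": 0.6, "dx": 0, "dy": 0, "dz": 0, "ax": 0, "ay": 7, "az": 0},
    {"hand": 0.6, "dx": 0, "dy": 0, "dz": 0, "ax": 0, "ay": 7, "az": 0},
  ],
)

```text
time_s: 0.93
position: [0.1348, 0.5331, 0.3309]
tool_rot: [[0.095, -0.0, 0.995], [-0.995, -0.001, 0.095], [0.001, -1.0, -0.001]]
ft_force: [-0.1, -0.4, -0.6]
grip_width: 0.0513
```

Emit:
jog_arm(
  rows=[
    {"hand": 0.6, "dx": 0, "dy": 0, "dz": 0, "ax": 0, "ay": 6, "az": 0},
    {"hand": 0.6, "dx": 0, "dy": 0, "dz": 0, "ax": 0, "ay": 6, "az": 0},
    {"hand": 0.6, "dx": 0, "dy": 0, "dz": 0, "ax": 0, "ay": 6, "az": 0},
    {"hand": 0.6, "dx": 0, "dy": 0, "dz": 0, "ax": 0, "ay": 0, "az": 0},
    {"hand": 0.6, "dx": 0, "dy": 0, "dz": 0, "ax": 0, "ay": 0, "az": 0},
  ],
)

```text
time_s: 1.35
position: [0.1349, 0.5331, 0.331]
tool_rot: [[-0.208, -0.0, 0.978], [-0.978, -0.001, -0.208], [0.001, -1.0, -0.0]]
ft_force: [-0.2, 0.1, 0.4]
grip_width: 0.0514
```

```bash
cat >> h.py <<'E'
yaw=np.radians(-12.4);XB=np.array([np.cos(yaw),np.sin(yaw),0]);YB=np.array([-np.sin(yaw),np.cos(yaw),0]);CB=np.array([.481,.0205,0.])
def brd(p): p=np.asarray(p)-CB; return np.round([p@XB,p@YB,p[2]],4)
def wor(x,y,z): return CB+x*XB+y*YB+np.array([0,0,z])
def go(x,y,z):
    s=status.observe();p=np.array(s["position"]);R=np.array(s["tool_rot"])
    print("t",s["time_s"],"board",brd(p),"tool cm:",np.round((wor(x,y,z)-p)@R*100,2),"yawz",np.round(np.degrees(np.arctan2(R[1,2],R[0,2])),2),"F",np.round(s["ft_force"],1),"q",np.round(s["q"],0),"gw",round(s["grip_width"],3))
E
python3 -c "
from h import *
go(-.008,.10,.332)"
```

```text
t 1.35 board [-0.4481  0.4263  0.331 ] tool cm: [32.93 -0.08 43.8 ] yawz -12.02 F [-0.2  0.1  0.4] q [63. 19. 62.  0. 99. 75.] gw 0.051
```

Emit:
jog_arm(
  rows=[
    {"hand": 0.6, "dx": 2.2, "dy": 0, "dz": 2.92, "ax": 0, "ay": 0, "az": 0},
    {"hand": 0.6, "dx": 2.2, "dy": 0, "dz": 2.92, "ax": 0, "ay": 0, "az": 0},
    {"hand": 0.6, "dx": 2.2, "dy": 0, "dz": 2.92, "ax": 0, "ay": 0, "az": 0},
    {"hand": 0.6, "dx": 2.2, "dy": 0, "dz": 2.92, "ax": 0, "ay": 0, "az": 0},
    {"hand": 0.6, "dx": 2.2, "dy": 0, "dz": 2.92, "ax": 0, "ay": 0, "az": 0},
  ],
)

```text
time_s: 1.77
position: [0.255, 0.3934, 0.3313]
tool_rot: [[-0.207, -0.0, 0.978], [-0.978, -0.0, -0.207], [0.0, -1.0, -0.0]]
ft_force: [0.8, 1.0, 0.1]
grip_width: 0.0513
```

Emit:
jog_arm(
  rows=[
    {"hand": 0.6, "dx": 2.2, "dy": 0, "dz": 2.92, "ax": 0, "ay": 0, "az": 0},
    {"hand": 0.6, "dx": 2.2, "dy": 0, "dz": 2.92, "ax": 0, "ay": 0, "az": 0},
    {"hand": 0.6, "dx": 2.2, "dy": 0, "dz": 2.92, "ax": 0, "ay": 0, "az": 0},
    {"hand": 0.6, "dx": 2.2, "dy": 0, "dz": 2.92, "ax": 0, "ay": 0, "az": 0},
    {"hand": 0.6, "dx": 2.2, "dy": 0, "dz": 2.92, "ax": 0, "ay": 0, "az": 0},
  ],
)

```text
time_s: 2.18
position: [0.3746, 0.2549, 0.3314]
tool_rot: [[-0.208, 0.0, 0.978], [-0.978, 0.0, -0.208], [-0.0, -1.0, 0.0]]
ft_force: [-0.4, 0.3, -0.1]
grip_width: 0.0511
```

Emit:
jog_arm(
  rows=[
    {"hand": 0.6, "dx": 2.2, "dy": 0, "dz": 2.92, "ax": 0, "ay": 0, "az": 0},
    {"hand": 0.6, "dx": 2.2, "dy": 0, "dz": 2.92, "ax": 0, "ay": 0, "az": 0},
    {"hand": 0.6, "dx": 2.2, "dy": 0, "dz": 2.92, "ax": 0, "ay": 0, "az": 0},
    {"hand": 0.6, "dx": 2.2, "dy": 0, "dz": 2.92, "ax": 0, "ay": 0, "az": 0},
    {"hand": 0.6, "dx": 1.5, "dy": 0, "dz": 2, "ax": 0, "ay": 0, "az": 0},
  ],
)

```text
time_s: 2.6
position: [0.4873, 0.1244, 0.331]
tool_rot: [[-0.21, -0.0, 0.978], [-0.978, -0.0, -0.21], [0.0, -1.0, -0.0]]
ft_force: [-0.2, 0.2, 0.1]
grip_width: 0.0512
```

```bash
python3 -c "
from h import *
im=imaging.get_image('scene');cv2.imwrite('pics/s1.png',im[:,:,::-1])
go(-.008,.09,.172)"
```

```text
t 2.65 board [-0.0137  0.1011  0.3303] tool cm: [ 1.09 15.83  0.57] yawz -12.24 F [ 0.4 -3.1 -1.2] q [ 1. 14. 70. -0. 96. 13.] gw 0.051
```

View pics/s1.png

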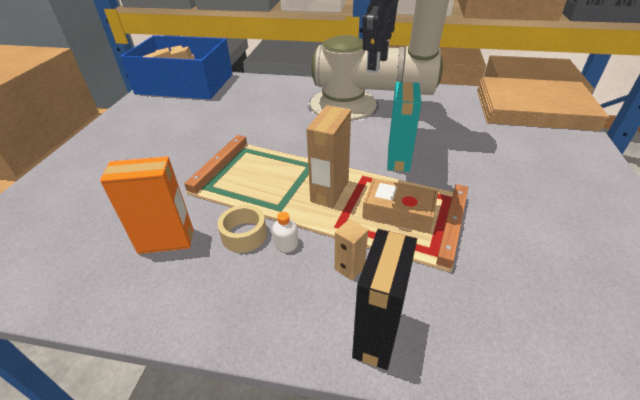

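```bash
python3 -c "
from h import *
print(proj('scene',[.487,.124,.331]))
im=imaging.get_image('top');cv2.imwrite('pics/t1.png',im[:,:,::-1])"
```

```text
[[376.5183304   67.07746106]]
```

View pics/t1.png

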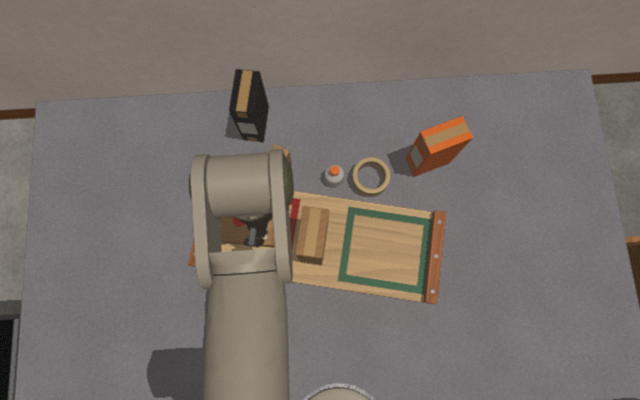

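Emit:
jog_arm(
  rows=[
    {"hand": 0.6, "dx": 0.2, "dy": 3.2, "dz": 0.1, "ax": 0, "ay": 0, "az": 0},
    {"hand": 0.6, "dx": 0.2, "dy": 3.2, "dz": 0.1, "ax": 0, "ay": 0, "az": 0},
    {"hand": 0.6, "dx": 0.2, "dy": 3.2, "dz": 0.1, "ax": 0, "ay": 0, "az": 0},
    {"hand": 0.6, "dx": 0.2, "dy": 3.2, "dz": 0.1, "ax": 0, "ay": 0, "az": 0},
    {"hand": 0.6, "dx": 0.2, "dy": 3, "dz": 0.2, "ax": 0, "ay": 0, "az": 0},
  ],
)

```text
time_s: 3.12
position: [0.4886, 0.1164, 0.172]
tool_rot: [[-0.208, -0.0, 0.978], [-0.978, 0.0, -0.208], [-0.0, -1.0, -0.0]]
ft_force: [0.6, -0.4, 0.3]
grip_width: 0.051
```

Emit:
jog_arm(
  rows=[
    {"hand": 0.6, "dx": 0.5, "dy": 0, "dz": 0, "ax": 0, "ay": 0, "az": 0},
    {"hand": 0.6, "dx": 0.5, "dy": 0, "dz": 0, "ax": 0, "ay": 0, "az": 0},
    {"hand": 0.6, "dx": 0.5, "dy": 0, "dz": 0, "ax": 0, "ay": 0, "az": 0},
    {"hand": 0.6, "dx": 0.3, "dy": 0, "dz": 0, "ax": 0, "ay": 0, "az": 0},
    {"hand": 0.6, "dx": 0.3, "dy": 0, "dz": 0, "ax": 0, "ay": 0, "az": 0},
  ],
)

```text
time_s: 3.53
position: [0.4856, 0.095, 0.175]
tool_rot: [[-0.211, 0.003, 0.977], [-0.977, -0.0, -0.211], [-0.001, -1.0, 0.003]]
ft_force: [0.2, 0.4, 0.2]
grip_width: 0.0516
```

```bash
python3 -c "
from h import *
im=imaging.get_image('scene');cv2.imwrite('pics/s2.png',im[:,:,::-1])
go(-.008,.06,.172)"
```

```text
t 3.5833 board [-0.0116  0.0733  0.1747] tool cm: [1.34 0.27 0.36] yawz -12.21 F [-0.5 -0.1  0.2] q [-3. 19. 89. -0. 72.  9.] gw 0.051
```

View pics/s2.png

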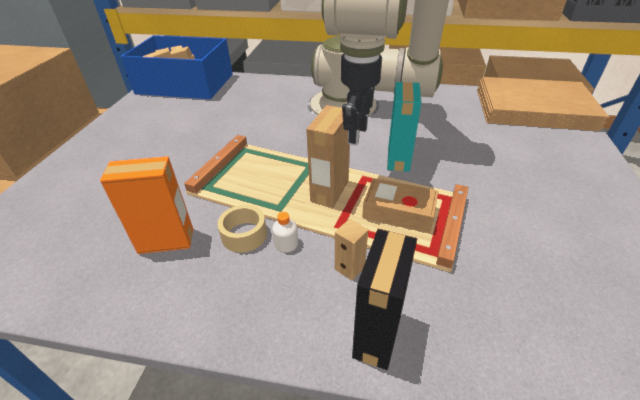

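Emit:
jog_arm(
  rows=[
    {"hand": 0.6, "dx": 0.5, "dy": 0, "dz": 0.1, "ax": 0, "ay": 0, "az": 0},
    {"hand": 0.6, "dx": 0.5, "dy": 0, "dz": 0.1, "ax": 0, "ay": 0, "az": 0},
    {"hand": 0.6, "dx": 0.5, "dy": 0, "dz": 0, "ax": 0, "ay": 0, "az": 0},
    {"hand": 0.6, "dx": 0.5, "dy": 0, "dz": 0, "ax": 0, "ay": 0, "az": 0},
    {"hand": 0.6, "dx": 0.5, "dy": 0, "dz": 0, "ax": 0, "ay": 0, "az": 0},
  ],
)

```text
time_s: 4.0
position: [0.4817, 0.07, 0.1734]
tool_rot: [[-0.211, 0.0, 0.977], [-0.977, 0.0, -0.211], [-0.0, -1.0, 0.0]]
ft_force: [0.0, 0.5, 0.9]
grip_width: 0.0511
```

Emit:
jog_arm(
  rows=[
    {"hand": 0.6, "dx": 0.5, "dy": 0, "dz": 0, "ax": 0, "ay": 0, "az": 0},
    {"hand": 0.6, "dx": 0.5, "dy": 0, "dz": 0, "ax": 0, "ay": 0, "az": 0},
    {"hand": 0.6, "dx": 0.5, "dy": 0, "dz": 0, "ax": 0, "ay": 0, "az": 0},
    {"hand": 0.6, "dx": 0.5, "dy": 0, "dz": 0, "ax": 0, "ay": 0, "az": 0},
    {"hand": 0.6, "dx": 0.5, "dy": 0, "dz": 0, "ax": 0, "ay": 0, "az": 0},
  ],
)

```text
time_s: 4.42
position: [0.4763, 0.0455, 0.1733]
tool_rot: [[-0.211, -0.0, 0.977], [-0.977, -0.0, -0.211], [0.0, -1.0, -0.0]]
ft_force: [-0.5, 0.7, 0.2]
grip_width: 0.0512
```

```bash
python3 -c "
from h import *
im=imaging.get_image('scene');cv2.imwrite('pics/s3.png',im[:,:,::-1])
go(-.008,.06,.172)"
```

```text
t 4.4667 board [-0.0099  0.0228  0.1733] tool cm: [-3.72  0.13  0.2 ] yawz -12.22 F [ 0.3 -0.5  0.4] q [-9. 18. 91. -0. 71.  3.] gw 0.052
```

View pics/s3.png

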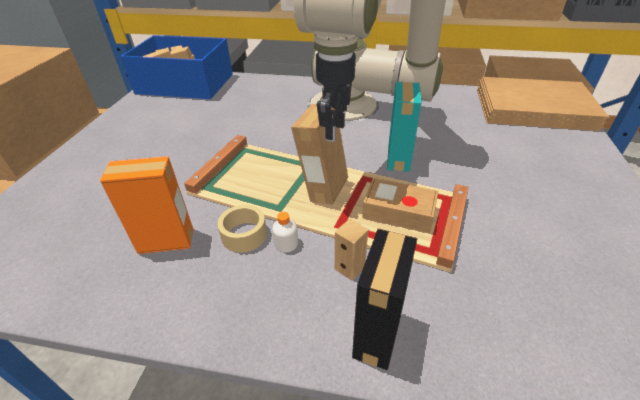

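The carton is tilting toward the green bay: its top has moved left, to about (315,125), and its foot is still at (325,200). I keep pushing.

Emit:
jog_arm(
  rows=[
    {"hand": 0.6, "dx": 0.5, "dy": 0, "dz": 0, "ax": 0, "ay": 0, "az": 0},
    {"hand": 0.6, "dx": 0.5, "dy": 0, "dz": 0, "ax": 0, "ay": 0, "az": 0},
    {"hand": 0.6, "dx": 0.5, "dy": 0, "dz": 0, "ax": 0, "ay": 0, "az": 0},
    {"hand": 0.6, "dx": 0.5, "dy": 0, "dz": 0, "ax": 0, "ay": 0, "az": 0},
    {"hand": 0.6, "dx": 0.5, "dy": 0, "dz": 0, "ax": 0, "ay": 0, "az": 0},
  ],
)

```text
time_s: 4.88
position: [0.471, 0.021, 0.1733]
tool_rot: [[-0.211, -0.0, 0.977], [-0.977, -0.0, -0.211], [0.0, -1.0, -0.0]]
ft_force: [-0.6, 0.3, 0.5]
grip_width: 0.0513
```

Emit:
jog_arm(
  rows=[
    {"hand": 0.6, "dx": 0.3, "dy": 0, "dz": 0, "ax": 0, "ay": 0, "az": 0},
    {"hand": 0.6, "dx": 0, "dy": 0, "dz": 0, "ax": 0, "ay": 0, "az": 0},
    {"hand": 0.6, "dx": 0, "dy": 0, "dz": 0, "ax": 0, "ay": 0, "az": 0},
    {"hand": 0.6, "dx": 0, "dy": 0, "dz": 0, "ax": 0, "ay": 0, "az": 0},
    {"hand": 0.6, "dx": 0, "dy": 0, "dz": 0, "ax": 0, "ay": 0, "az": 0},
  ],
)

```text
time_s: 5.3
position: [0.4706, 0.0188, 0.1733]
tool_rot: [[-0.211, 0.0, 0.977], [-0.977, -0.0, -0.211], [0.0, -1.0, 0.0]]
ft_force: [-0.7, -0.1, 0.2]
grip_width: 0.0509
```

```bash
python3 -c "
from h import *
im=imaging.get_image('scene');cv2.imwrite('pics/s4.png',im[:,:,::-1])
im=imaging.get_image('top');cv2.imwrite('pics/t4.png',im[:,:,::-1])
go(-.008,.06,.172)"
```

```text
t 5.4 board [-0.0098 -0.0039  0.1733] tool cm: [-6.39  0.13  0.21] yawz -12.18 F [ 0.2 -0.  -0.4] q [-12.  17.  92.   0.  71.   0.] gw 0.051
```

View pics/s4.png

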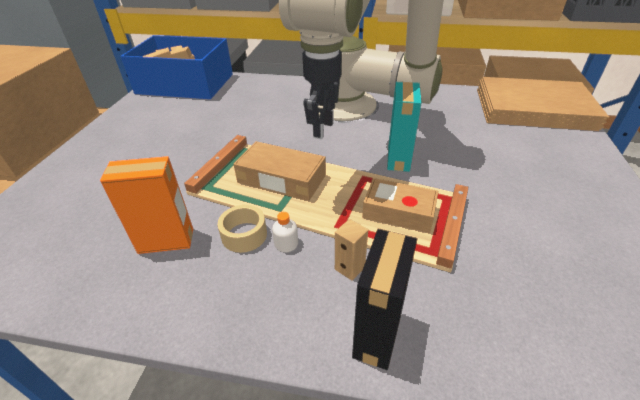

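View pics/t4.png

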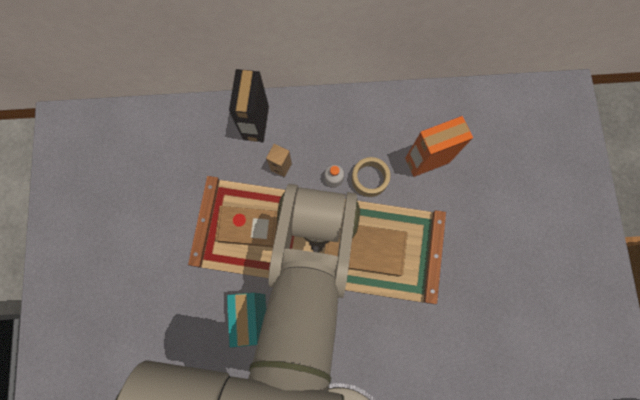

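The carton has fallen flat in the bay (scene px 237–327, 147–195), about 50 mm short of the batten. I measure its top corners.

```bash
python3 -c "
from h import *
im=cv2.imread('pics/s4.png')[125:225,180:350];cv2.imwrite('pics/s4c.png',cv2.resize(im,None,fx=4.5,fy=4.5,interpolation=cv2.INTER_CUBIC))"
```

```text
(no output)
```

View pics/s4c.png

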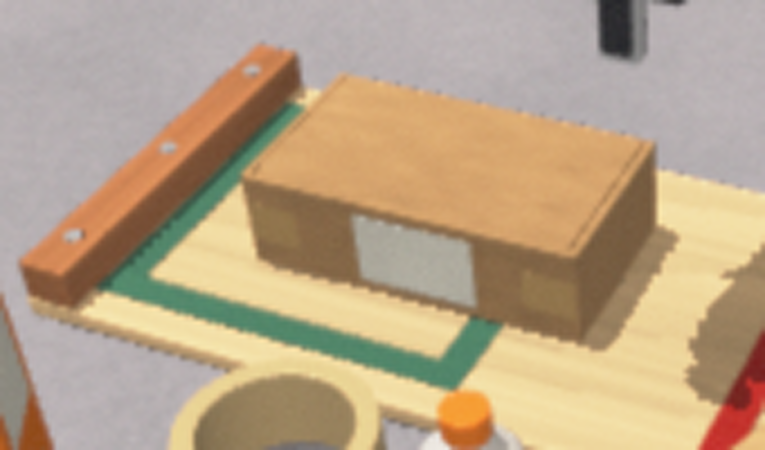

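```bash
python3 -c "
from h import *
S=lambda a:np.array(a)/4.5+np.array([180,125])-.5+.5/4.5
P=ray('scene',S([(345,76),(243,179),(580,256),(656,143)]),.072)
for p in P: print(brd(p))
print(brd(P.mean(0)))
for p in ray('scene',S([(258,260),(582,341)]),.012): print('bot',brd(p))
for p in ray('scene',S([(72,305),]),.012): print('batten end-ish',brd(p))
for p in ray('scene',S([(302,70),(75,277)]),.038): print('batten inner top',brd(p))
go(-.01,.05,.25)
"
```

```text
[-0.0567 -0.2154  0.072 ]
[ 0.0522 -0.2151  0.072 ]
[ 0.0462 -0.0186  0.072 ]
[-0.0596 -0.0205  0.072 ]
[-0.0045 -0.1174  0.072 ]
bot [ 0.0486 -0.2195  0.012 ]
bot [ 0.0441 -0.0211  0.012 ]
batten end-ish [ 0.1199 -0.2936  0.012 ]
batten inner top [-0.0977 -0.2754  0.038 ]
batten inner top [ 0.1232 -0.2816  0.038 ]
t 5.4 board [-0.0098 -0.0039  0.1733] tool cm: [-5.39 -7.67  0.  ] yawz -12.18 F [ 0.2 -0.  -0.4] q [-12.  17.  92.   0.  71.   0.] gw 0.051
```

Emit:
jog_arm(
  rows=[
    {"hand": 0.6, "dx": -2, "dy": 0, "dz": 0.1, "ax": 0, "ay": 0, "az": 0},
    {"hand": 0.6, "dx": -2, "dy": 0, "dz": 0.1, "ax": 0, "ay": 0, "az": 0},
    {"hand": 0.6, "dx": -0.8, "dy": 1.5, "dz": 0.1, "ax": 0, "ay": 0, "az": 0},
    {"hand": 0.6, "dx": 0, "dy": 3, "dz": 0, "ax": 0, "ay": 0, "az": 0},
    {"hand": 0.6, "dx": 0, "dy": 2, "dz": 0, "ax": 0, "ay": 0, "az": 0},
  ],
)

```text
time_s: 5.82
position: [0.4833, 0.0657, 0.1069]
tool_rot: [[-0.21, -0.0, 0.978], [-0.978, 0.0, -0.21], [0.0, -1.0, -0.0]]
ft_force: [-1.3, -0.4, -1.2]
grip_width: 0.0516
```

```bash
python3 -c "
from h import *
go(-.007,.043,.035)
im=imaging.get_image('scene');cv2.imwrite('pics/s5.png',im[:,:,::-1])"
```

```text
t 5.8167 board [-0.0074  0.0446  0.1069] tool cm: [0.16 7.19 0.05] yawz -12.11 F [-1.3 -0.4 -1.2] q [-6. 24. 95.  0. 61.  6.] gw 0.052
```

View pics/s5.png

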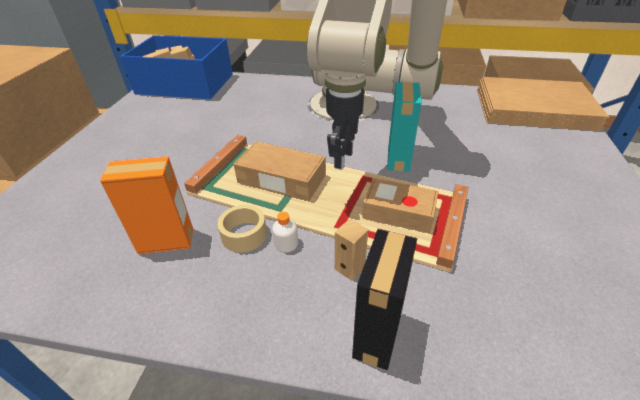

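Emit:
jog_arm(
  rows=[
    {"hand": 0.6, "dx": 0, "dy": 1.8, "dz": 0, "ax": 0, "ay": 0, "az": 0},
    {"hand": 0.6, "dx": 0, "dy": 1.8, "dz": 0, "ax": 0, "ay": 0, "az": 0},
    {"hand": 0.6, "dx": 0, "dy": 1.8, "dz": 0, "ax": 0, "ay": 0, "az": 0},
    {"hand": 0.6, "dx": 0, "dy": 1.8, "dz": 0, "ax": 0, "ay": 0, "az": 0},
    {"hand": 0.6, "dx": 0, "dy": 0, "dz": 0, "ax": 0, "ay": 0, "az": 0},
  ],
)

```text
time_s: 6.28
position: [0.4825, 0.065, 0.0345]
tool_rot: [[-0.211, -0.004, 0.977], [-0.977, 0.0, -0.211], [0.0, -1.0, -0.004]]
ft_force: [-1.2, -0.4, -0.3]
grip_width: 0.0512
```

Emit:
jog_arm(
  rows=[
    {"hand": 0.6, "dx": 0.9, "dy": 0, "dz": 0, "ax": 0, "ay": 0, "az": 0},
    {"hand": 0.6, "dx": 0.9, "dy": 0, "dz": 0, "ax": 0, "ay": 0, "az": 0},
    {"hand": 0.6, "dx": 0.9, "dy": 0, "dz": 0, "ax": 0, "ay": 0, "az": 0},
    {"hand": 0.6, "dx": 0.9, "dy": 0, "dz": 0, "ax": 0, "ay": 0, "az": 0},
    {"hand": 0.6, "dx": 0.9, "dy": 0, "dz": 0, "ax": 0, "ay": 0, "az": 0},
  ],
)

```text
time_s: 6.7
position: [0.4742, 0.0197, 0.037]
tool_rot: [[-0.212, 0.001, 0.977], [-0.977, -0.0, -0.212], [0.0, -1.0, 0.001]]
ft_force: [0.3, -0.4, 0.4]
grip_width: 0.0508
```

Emit:
jog_arm(
  rows=[
    {"hand": 0.6, "dx": 0.6, "dy": 0, "dz": 0, "ax": 0, "ay": 0, "az": 0},
    {"hand": 0.6, "dx": 0.6, "dy": 0, "dz": 0, "ax": 0, "ay": 0, "az": 0},
    {"hand": 0.6, "dx": 0.6, "dy": 0, "dz": 0, "ax": 0, "ay": 0, "az": 0},
    {"hand": 0.6, "dx": 0.6, "dy": 0, "dz": 0, "ax": 0, "ay": 0, "az": 0},
    {"hand": 0.6, "dx": 0.6, "dy": 0, "dz": 0, "ax": 0, "ay": 0, "az": 0},
  ],
)

```text
time_s: 7.12
position: [0.468, -0.0084, 0.0367]
tool_rot: [[-0.211, 0.001, 0.977], [-0.977, 0.001, -0.211], [-0.001, -1.0, 0.001]]
ft_force: [1.2, 5.0, 5.6]
grip_width: 0.0507
```

```bash
python3 -c "
from h import *
go(-.007,-.079,.035)
im=imaging.get_image('scene');cv2.imwrite('pics/s6.png',cv2.resize(im[100:250,170:350,::-1],None,fx=4,fy=4,interpolation=cv2.INTER_CUBIC))"
```

```text
t 7.1167 board [-0.0065 -0.031   0.0367] tool cm: [ 4.8   0.17 -0.07] yawz -12.21 F [1.2 5.  5.6] q [-16.  28. 103.   0.  49.  -3.] gw 0.051
```

View pics/s6.png

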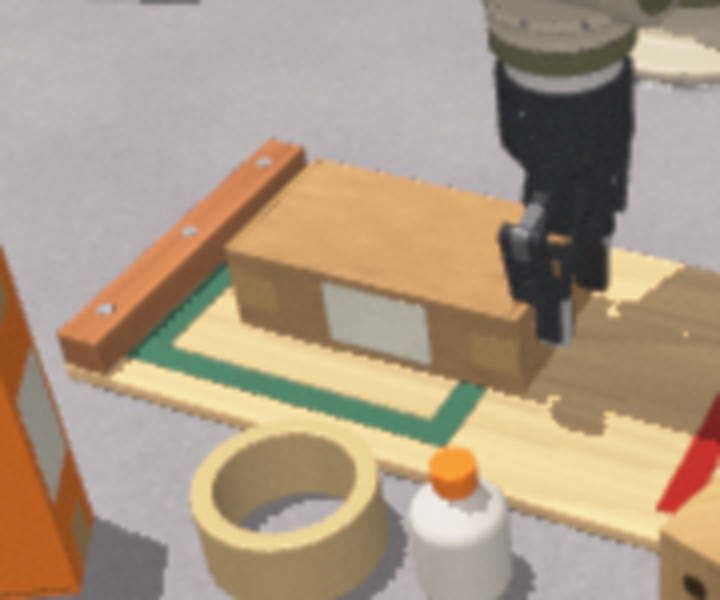

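The carton is sliding squarely. I continue, slowing near the batten.

Emit:
jog_arm(
  rows=[
    {"hand": 0.6, "dx": 0.6, "dy": 0, "dz": 0, "ax": 0, "ay": 0, "az": 0},
    {"hand": 0.6, "dx": 0.6, "dy": 0, "dz": 0, "ax": 0, "ay": 0, "az": 0},
    {"hand": 0.6, "dx": 0.6, "dy": 0, "dz": 0, "ax": 0, "ay": 0, "az": 0},
    {"hand": 0.6, "dx": 0.6, "dy": 0, "dz": 0, "ax": 0, "ay": 0, "az": 0},
    {"hand": 0.6, "dx": 0.6, "dy": 0, "dz": 0, "ax": 0, "ay": 0, "az": 0},
  ],
)

```text
time_s: 7.58
position: [0.4616, -0.0375, 0.0366]
tool_rot: [[-0.211, 0.001, 0.977], [-0.977, 0.001, -0.211], [-0.001, -1.0, 0.001]]
ft_force: [1.2, 6.5, 5.3]
grip_width: 0.0513
```

Emit:
jog_arm(
  rows=[
    {"hand": 0.6, "dx": 0.2, "dy": 0, "dz": 0, "ax": 0, "ay": 0, "az": 0},
    {"hand": 0.6, "dx": 0.2, "dy": 0, "dz": 0, "ax": 0, "ay": 0, "az": 0},
    {"hand": 0.6, "dx": 0.2, "dy": 0, "dz": 0, "ax": 0, "ay": 0, "az": 0},
    {"hand": 0.6, "dx": 0.2, "dy": 0, "dz": 0, "ax": 0, "ay": 0, "az": 0},
    {"hand": 0.6, "dx": 0.2, "dy": 0, "dz": 0, "ax": 0, "ay": 0, "az": 0},
  ],
)

```text
time_s: 8.0
position: [0.4595, -0.047, 0.0366]
tool_rot: [[-0.211, 0.001, 0.977], [-0.977, 0.001, -0.211], [-0.001, -1.0, 0.0]]
ft_force: [1.9, 5.5, 4.2]
grip_width: 0.0515
```

```bash
python3 -c "
from h import *
go(-.007,-.079,.035)
im=imaging.get_image('scene');cv2.imwrite('pics/s7.png',cv2.resize(im[110:240,170:350,::-1],None,fx=4,fy=4,interpolation=cv2.INTER_CUBIC))"
```

```text
t 8.0 board [-0.0065 -0.0706  0.0366] tool cm: [ 0.84  0.16 -0.05] yawz -12.19 F [1.9 5.5 4.2] q [-21.  28. 104.   0.  48.  -8.] gw 0.051
```

View pics/s7.png

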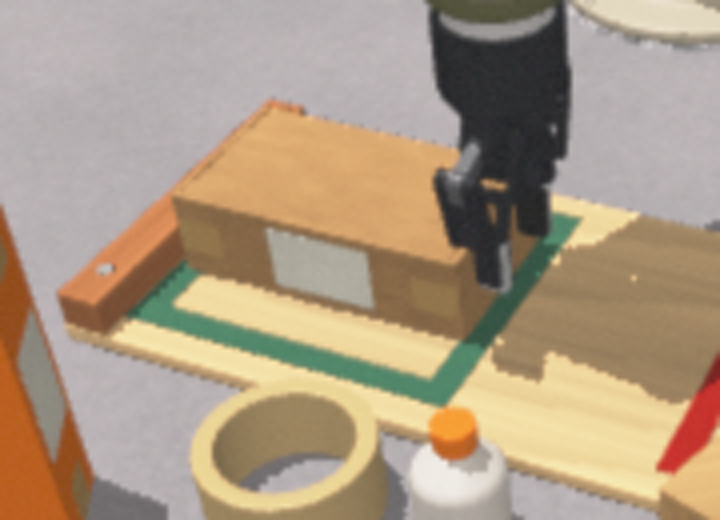

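Nearly there, with a few mm left and sliding force about 6 N. I advance in small rows until the force rises.

Emit:
jog_arm(
  rows=[
    {"hand": 0.6, "dx": 0.1, "dy": 0, "dz": 0, "ax": 0, "ay": 0, "az": 0},
    {"hand": 0.6, "dx": 0.1, "dy": 0, "dz": 0, "ax": 0, "ay": 0, "az": 0},
    {"hand": 0.6, "dx": 0.1, "dy": 0, "dz": 0, "ax": 0, "ay": 0, "az": 0},
    {"hand": 0.6, "dx": 0.1, "dy": 0, "dz": 0, "ax": 0, "ay": 0, "az": 0},
    {"hand": 0.6, "dx": 0.1, "dy": 0, "dz": 0, "ax": 0, "ay": 0, "az": 0},
  ],
)

```text
time_s: 8.47
position: [0.4584, -0.0519, 0.0365]
tool_rot: [[-0.211, 0.0, 0.977], [-0.977, 0.001, -0.211], [-0.001, -1.0, 0.0]]
ft_force: [1.4, 5.8, 5.2]
grip_width: 0.0511
```

Emit:
jog_arm(
  rows=[
    {"hand": 0.6, "dx": 0.05, "dy": 0, "dz": 0, "ax": 0, "ay": 0, "az": 0},
    {"hand": 0.6, "dx": 0.05, "dy": 0, "dz": 0, "ax": 0, "ay": 0, "az": 0},
    {"hand": 0.6, "dx": 0.05, "dy": 0, "dz": 0, "ax": 0, "ay": 0, "az": 0},
    {"hand": 0.6, "dx": 0.05, "dy": 0, "dz": 0, "ax": 0, "ay": 0, "az": 0},
    {"hand": 0.6, "dx": 0.05, "dy": 0, "dz": 0, "ax": 0, "ay": 0, "az": 0},
  ],
)

```text
time_s: 8.88
position: [0.4579, -0.0543, 0.0365]
tool_rot: [[-0.211, 0.0, 0.977], [-0.977, 0.001, -0.211], [-0.001, -1.0, 0.0]]
ft_force: [1.2, 6.2, 5.0]
grip_width: 0.0513
```

Emit:
jog_arm(
  rows=[
    {"hand": 0.6, "dx": 0.05, "dy": 0, "dz": 0, "ax": 0, "ay": 0, "az": 0},
    {"hand": 0.6, "dx": 0.05, "dy": 0, "dz": 0, "ax": 0, "ay": 0, "az": 0},
    {"hand": 0.6, "dx": 0.05, "dy": 0, "dz": 0, "ax": 0, "ay": 0, "az": 0},
    {"hand": 0.6, "dx": 0.05, "dy": 0, "dz": 0, "ax": 0, "ay": 0, "az": 0},
    {"hand": 0.6, "dx": 0.05, "dy": 0, "dz": 0, "ax": 0, "ay": 0, "az": 0},
  ],
)

```text
time_s: 9.3
position: [0.4579, -0.0551, 0.0366]
tool_rot: [[-0.212, 0.002, 0.977], [-0.977, 0.004, -0.212], [-0.004, -1.0, 0.001]]
ft_force: [9.8, 22.5, 4.1]
grip_width: 0.0508
```

Contact with the batten: the force rose to about 24 N and motion stopped. I add a slight extra nudge and look.

Emit:
jog_arm(
  rows=[
    {"hand": 0.6, "dx": 0.03, "dy": 0, "dz": 0, "ax": 0, "ay": 0, "az": 0},
    {"hand": 0.6, "dx": 0, "dy": 0, "dz": 0, "ax": 0, "ay": 0, "az": 0},
    {"hand": 0.6, "dx": 0, "dy": 0, "dz": 0, "ax": 0, "ay": 0, "az": 0},
    {"hand": 0.6, "dx": 0, "dy": 0, "dz": 0, "ax": 0, "ay": 0, "az": 0},
    {"hand": 0.6, "dx": 0, "dy": 0, "dz": 0, "ax": 0, "ay": 0, "az": 0},
  ],
)

```text
time_s: 9.72
position: [0.458, -0.0551, 0.0366]
tool_rot: [[-0.212, 0.002, 0.977], [-0.977, 0.004, -0.212], [-0.004, -1.0, 0.001]]
ft_force: [9.2, 21.3, 4.3]
grip_width: 0.0513
```

Emit:
jog_arm(
  rows=[
    {"hand": 0.6, "dx": -0.3, "dy": 0, "dz": 0, "ax": 0, "ay": 0, "az": 0},
    {"hand": 0.6, "dx": -1, "dy": 0, "dz": 0, "ax": 0, "ay": 0, "az": 0},
    {"hand": 0.6, "dx": -1.5, "dy": 0, "dz": 0, "ax": 0, "ay": 0, "az": 0},
    {"hand": 0.6, "dx": -1.5, "dy": -0.5, "dz": 0, "ax": 0, "ay": 0, "az": 0},
    {"hand": 0.6, "dx": 0, "dy": -2, "dz": 0, "ax": 0, "ay": 0, "az": 0},
  ],
)

```text
time_s: 10.13
position: [0.4649, -0.0132, 0.0596]
tool_rot: [[-0.21, -0.006, 0.978], [-0.978, 0.001, -0.21], [-0.0, -1.0, -0.006]]
ft_force: [-1.6, -0.2, -0.8]
grip_width: 0.0513
```

Emit:
jog_arm(
  rows=[
    {"hand": 0.6, "dx": 0, "dy": -3.5, "dz": 0, "ax": 0, "ay": 0, "az": 0},
    {"hand": 0.6, "dx": 0, "dy": -4, "dz": 0, "ax": 0, "ay": 0, "az": 0},
    {"hand": 0.6, "dx": 0, "dy": -4, "dz": 0, "ax": 0, "ay": 0, "az": 0},
    {"hand": 0.6, "dx": 0, "dy": -4, "dz": 0, "ax": 0, "ay": 0, "az": 0},
    {"hand": 0.6, "dx": 0, "dy": -3, "dz": 0, "ax": 0, "ay": 0, "az": 0},
  ],
)

```text
time_s: 10.55
position: [0.4662, -0.0152, 0.2496]
tool_rot: [[-0.211, 0.002, 0.977], [-0.977, -0.001, -0.211], [0.001, -1.0, 0.003]]
ft_force: [-0.3, 0.2, -0.1]
grip_width: 0.0512
```

```bash
python3 -c "
from h import *
go(-.007,-.079,.035)
im=imaging.get_image('scene');cv2.imwrite('pics/s8.png',im[:,:,::-1]);cv2.imwrite('pics/s8c.png',cv2.resize(im[120:220,170:330,::-1],None,fx=5,fy=5,interpolation=cv2.INTER_CUBIC))
im=imaging.get_image('top');cv2.imwrite('pics/t8.png',im[:,:,::-1])"
```

```text
t 10.55 board [-0.0068 -0.0381  0.2496] tool cm: [ 4.07 21.46 -0.09] yawz -12.2 F [-0.3  0.2 -0.1] q [-16.  12.  85.  -0.  82.  -4.] gw 0.051
```

View pics/s8c.png

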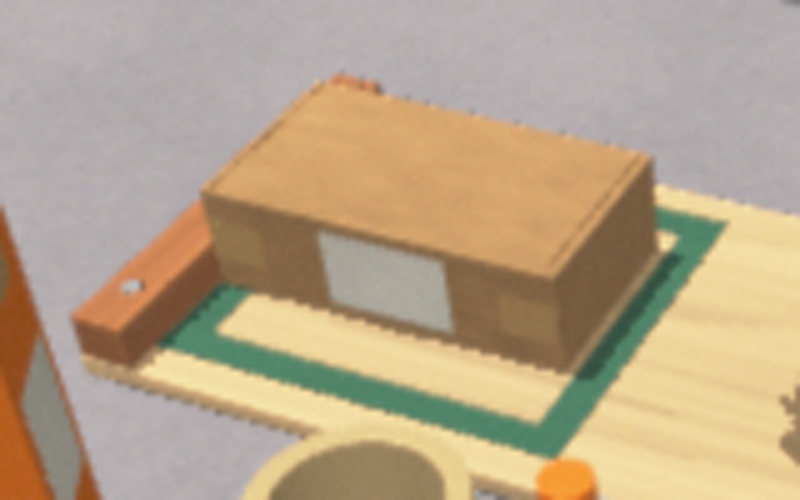

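View pics/t8.png

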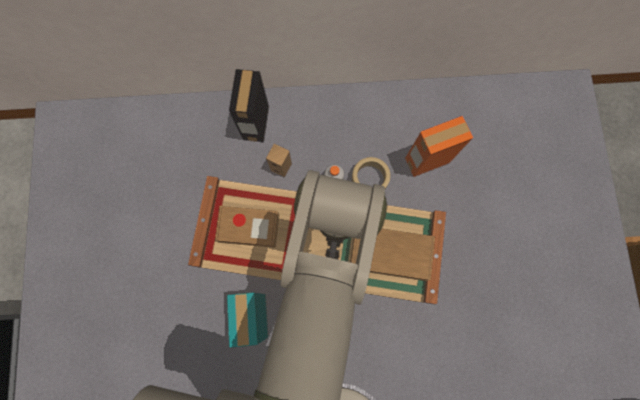

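View pics/s8.png

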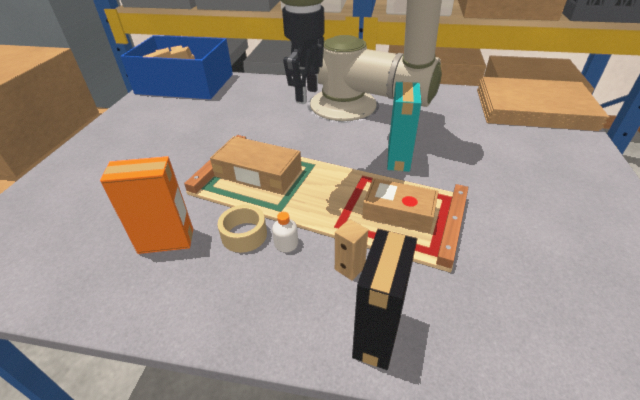

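```bash
python3 -c "
from h import *
S=lambda a:np.array(a)/5+np.array([170,120])-.5+.1
P=ray('scene',S([(320,82),(203,193),(557,277),(652,157)]),.072)
for p in P: print(brd(p))
print(brd(P.mean(0)))
for p in ray('scene',S([(225,280),(567,373)]),.012): print('bot',brd(p))
for p in ray('scene',S([(155,345),(243,285)]),.012): print('batten base line / tape',brd(p))
for p in ray('scene',S([(725,222),(550,457)]),.012): print('tape outer corners (expect y -.065)',brd(p))
im=cv2.imread('pics/t8.png')[195:310,340:460];cv2.imwrite('pics/t8c.png',cv2.resize(im,None,fx=5,fy=5,interpolation=cv2.INTER_CUBIC))
"
```

```text
[-0.0583 -0.2865  0.072 ]
[ 0.0512 -0.284   0.072 ]
[ 0.0476 -0.0882  0.072 ]
[-0.0582 -0.0893  0.072 ]
[-0.0044 -0.187   0.072 ]
bot [ 0.0458 -0.2893  0.012 ]
bot [ 0.0466 -0.0892  0.012 ]
batten base line / tape [ 0.1032 -0.291   0.012 ]
batten base line / tape [ 0.0459 -0.2781  0.012 ]
tape outer corners (expect y -.065) [-0.0956 -0.0673  0.012 ]
tape outer corners (expect y -.065) [ 0.1028 -0.0691  0.012 ]
```

View pics/t8c.png

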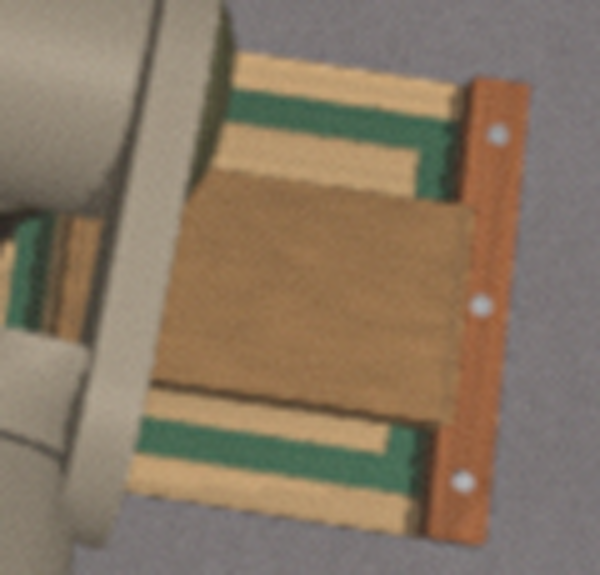

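```bash
python3 -c "
from rig import job
print(job.close_job())"
```

```text
the job is handed in; nothing more can be done
None
```

I tipped the carton over into the green bay by pushing high on its back face with the two fingertips. Then I slid it low along the board until it stopped firmly against the batten; the push force rose from about 6 N to 24 N. I backed off, raised the tool clear of everything and handed the job in at about 10.7 s. The hand-in reports no verdict, so what follows is my own reading of the last pictures.

- **Position against the batten:** the carton lies flat. Its lower end edge measures at y ≈ -0.289 m in the board's frame, against the batten face at -0.290 m. Its middle is about 5 mm off the bay's middle line.
- **Squareness:** it is within about 1° of square to the batten.
- **Other things on the bench:** the rejected carton, wooden block, tape roll, bottle and coloured look-alikes show no visible shift. I compared them by eye and did not measure their positions again. The arm partly hid the bottle and tape roll in the last top view, but both are clear in the scene view.
- **Disagreement:** the carton's top corners put its middle at y ≈ -0.187 m, while its lower edges put it at about -0.189 m. That 2 mm difference is within the camera calibration error, and both values are past the required -0.184 m. The rise in force also showed it had reached the batten.

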